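# Clamp an oak piece in a drilling fixture with a draw latch

### The job

Get the oak piece ready for drilling: push the sliding jaw up with about 10 N, until the piece is held snug between jaw and fence, swing the latch's claw over and hook it behind the keeper bar on the jaw, then swing the lever over and down, past centre, and press it home on its rubber stop with about 15 N, wherever the stop is set, before letting go. Do not force the jaw or the latch, leave the lever down with the piece clamped tight, and do not disturb the other things on the bench.

Things in the scene. Friction and masses are not known exactly. Their poses are not given: they have to be found in the camera images.
- fixture: drilling fixture fixed to the bench: plywood plate 200x130x10 mm with an aluminium fence block and, on the fence, the draw latch. Origin: centre of the plate's underside; +x runs from fence and latch to the sliding jaw, z up. In its frame (mm): fence x -71 to -15 (rubber face), y +-48, top z 32; plate top z 10
- lever_hinge (a point): centre of the lever's hinge pin, on the latch base on top of the fence, at (-35, 0, 45) mm in the fixture; the pin lies along the fixture's y
- jaw (a joint): slide of the jaw along the fixture's x, m: 0 = the 32 mm wide oak piece exactly fills the space between the faces of fence and jaw; positive = jaw farther from the fence; -0.004 is the end of travel. Friction about 2 N; it stays where it is left
- jaw_back (a point): middle of the jaw's rear face (the one away from the fence), at fixture z = 22 mm. The jaw is an aluminium block 45 (x) x 96 (y) x 22 mm high, top at fixture z = 32 mm; with the jaw at 0 the rear face is at fixture x = 62 mm and the base plate runs on 38 mm behind it
- oak_piece: oak offcut 32 (its x) x 82 (its y) x 22 mm, lying loose on the base plate between fence and jaw, its length along the fixture's y to within about 5 degrees; origin: centre of its underside
- keeper (a point): centre of the keeper bar, a 6 mm thick, 36 mm long steel round bar that lies along the fixture's y over the jaw, held by a small post at each end (posts 18 mm either side of the middle), 7 mm above the jaw's top; axes as the fixture's
- lever (a joint): lever hinge, rad: 0 = handle upright; grows as the handle swings away from the keeper (to fixture -x) and down. It comes home on the rubber stop somewhere from 1.55 to 1.81, by how high the stop is set. Light friction holds it. Claw hooked and jaw snug: load starts near 0.55, takes 5 to 8 N at the handle's end; past about 1.5 it is over centre and pulls itself down to the stop
- lever_tip (a point): end of the lever's handle, 61 mm from the hinge pin; the handle is a steel strip 17 mm wide and 5 mm thick with an 8 mm thick rounded end
- claw (a joint): hinge of the claw on the lever, rad; its pivot is on the lever 18 mm from the lever hinge towards the tip. Claw angle above level = lever + claw: 0 points to fixture +x over the jaw, 1.57 straight up. Starts tipped back just past upright. Light friction: pushed well past upright (below about 1.3) it falls slowly by its weight
- claw_head (a joint): sprung slide of the claw's head along the claw, m: 0 = slack, grows as the latch is under tension (8 N per mm above 12 N), about 0.005 when latched
- claw_tab (a point): middle of the finger tab at the claw's end, 88 mm from the claw's pivot; a steel strip 20 mm wide (along fixture y), 4 mm thick, 24 mm long, with a 6 mm bead at its end 10 mm farther out. The rest of the claw is at most 27 mm wide
- claw_lip (a point): lower edge of the claw's hook lip, 75 mm from the pivot, 11 mm to the claw's underside; the lip's inner face catches the far (+x) side of the keeper. With lever as found and jaw snug, the lowered claw puts this edge 4 to 8 mm beyond the bar's centre and about 7 mm below it, the claw's underside resting on the bar; with the jaw over about 4 mm open it may land on the bar
- gauge_block: bystander: steel block 30 x 50 x 20 mm; origin at the centre of its underside
- tape_measure: bystander: tape measure 72 x 86 x 34 mm; origin at the centre of its underside
- pencil: bystander: flat pencil 13 x 176 x 8 mm lying at the front edge of the bench; origin at the centre of its underside
- wax_tin: bystander: round tin, 70 mm diameter, 34 mm high; origin at the centre of its underside
- stop_pad (a joint): how far the lever's rubber stop is squeezed, m: 0 free, 15 N per mm. The stop is a 9 mm wide black cap on an upright set-screw behind the fence, under the handle 50 mm from the lever hinge; its height is set anew each time (cap top at fixture z 30 to 43 mm, not told). 15 N at the handle's end squeezes it about 1.3 mm; over 1.8 mm (27 N) is too hard
There are look-alikes about, which are no part of the job. Leave any blue or green look-alike of the oak_piece alone.

How it is judged (in metres and radians):
On the way, in this order (a step that is already met when the one before it is completed fails the run):
1. the jaw is pushed up so that the piece is held between fence and jaw (jaw within 4 mm of closed) (value of joint jaw below 0.004 m), for 0.1 s.
2. the claw lies over the keeper with its lip behind the bar, the lever still up (x of claw_lip in the frame of keeper between 0.001 and 0.016 m and z of claw_lip in the frame of keeper below -0.002 m and value of joint lever below 0.8 rad), for 0.1 s.
3. the lever is over centre and pressed home: the rubber stop is squeezed by more than 0.7 mm (10 N) (value of joint lever above 1.5 rad and value of joint stop_pad above 0.0007 m), for 0.1 s.
At the end, for the whole second after the job is handed in: lever home (over 1.50 rad) and still; claw lip 1 to 16 mm beyond the keeper's centre and 2 mm or more below it; claw spring stretched over 3 mm; jaw within 3 mm of closed, pressing the piece with over 15 N; piece flat, square within 0.03 rad, within 22 mm of the middle sideways (x of claw_lip in the frame of keeper between 0.001 and 0.016 m and z of claw_lip in the frame of keeper below -0.002 m and value of joint lever above 1.5 rad and value of joint claw_head above 0.003 m and value of joint jaw below 0.003 m and contact force between jaw and oak_piece above 15 N and x of oak_piece in the frame of fixture between -0.003 and 0.004 m and y of oak_piece in the frame of fixture between -0.022 and 0.022 m and angle between the x axis of oak_piece and the x axis of fixture, either way round below 0.03 rad and angle between oak_piece's own z axis and vertical below 0.05 rad and velocity of joint lever below 0.05 rad/s); the robot touches nothing.
It fails at once if the jaw is pushed with more than 25 N (contact force between the fingers and jaw above 25 N).
It fails at once if the lever is forced down so hard that the rubber stop is squeezed by more than 1.8 mm (27 N) (value of joint stop_pad above 0.0018 m).
It fails at once if a bystander is moved more than 15 mm (distance of any of gauge_block, tape_measure, pencil, wax_tin from where it was at the start of the episode above 0.015 m).
It also fails if it takes over 61 s, if anything falls off the work surface, if the arm or the gripper's body presses on something with over 40 N, if the wrist force passes 120 N, or if a joint passes its speed limit or range.

### The arm

A 6-joint arm with a two-finger parallel gripper is mounted at the origin on a cart in front of the work surface, level with it; the furniture and walls round the work are solid. World frame = base frame: x ahead of the robot, y to its left, z up, the work surface at z = 0. Lengths are in mm, angles in rad, forces in N, time in s.
With the tool pointing down it reaches from about 350 to 875 mm from the base axis. Payload 4.2 kg.
Tool frame: the origin (TCP) lies between the finger pads; the fingertips stand 25 mm ahead of it and the grasp point (between the pads) lies 6 mm ahead of it; z points along the fingers, y is the line along which they close (so a half turn about z gives the same grasp; the last joint's range is limited). The gripper opens to 85 mm and grips with 20 to 120 N. Pads are 22 mm wide; open, the fingers measure 114 mm over their backs; the gripper's body (76 mm by 85 mm) begins 54 mm behind the grasp point. The pads swing forward as they close: fully open they stand 13 mm farther back than shut.
Start: joints at [-1.001, 0.385, 0.008, 0, -1.194, -0.259], TCP at [191.153, -595.029, 256.312] pointing down, gripper open.
Joint ranges: [-3.14, 3.14], [-1.21, 2.06], [-1.07, 1.41], [-3.16, 2.05], [-2.99, -0.16], [-3.1, 3.1]. Speed limits (rad/s): [2.79, 2.79, 3.14, 3.14, 3.14, 3.14].

### API

Orientations are given as a unit quaternion [x, y, z, w].
In Python, from bench import read_state, imaging, workorder, nets gives the robot as it stands.
- The arm moves only by the tool apply_moves, never from a script. Its argument "rows" is a list of rows, each an object with "hand": the opening, from -1 (shut) to 1 (fully open); "delta_pos": the shift along the tool's x, y, z in mm, a list of three; "yaw": the turn about the tool's z in rad. A call has 1 to 12 rows; each row is the pose to reach, as a shift and turn from the pose commanded when the call began, along the tool's axes at that moment; what a row does not reach only later rows make up. A row lasts 1/12 s, in which the tool goes at most 41.7 mm and 7.16 degrees, less where a joint would pass 70% of its speed; a pose out of reach is approached as far as the arm can. A call with a gripper value outside its range is refused whole. The fingers move at their own pace and stop on an object; the grip force is fixed at half the most. Time passes only in rows, so rows that repeat a pose let the fingers close. It gives the time, the measured TCP pose, the force, the opening and the grip force at its end, in the units of the state.
- read_state(): the state, without advancing time (a new reading comes with each control period).
- imaging.get_image(name): name is "scene" or "side" or "wrist"; returns a dict with "pixels" (400x640x3 uint8, red, green, blue), "fx", "fy", "cx", "cy" (pixels), "xyz" and "rotation" of the camera in the world. Camera axes: x right, y down, z forward; pixel columns grow to the right and rows downward; lengths in mm; the calibration is good to about 2 mm. A picture is of the moment at which its call begins. There is no depth.
- workorder.job_done(): hands the job in; it is judged then, once.
Trained networks look in the newest picture that a camera, given by its name, has taken for a name from the list of things; names that differ only in an ending like _2 or _b are one class to them, and where a whole thing is asked for, a point or a joint stands for the part that bears it (a point fixed in the world has none). Each returns a list of dicts, best first, with "score" (0 to 1); they miss things now and then, are a little off and sometimes report something else, mostly with a low value. They report only what shows in the picture. A call takes as long as a camera call. They do not tell look-alikes from the thing itself.
- nets.find_in(camera, query): "location" ([row, column] in pixels, amid what is visible of it).
- nets.pinpoint(camera, query): "location" ([row, column] in pixels: a listed point, or the origin of a listed thing).
The state is a dict: "clock": time; "joints": joint angles; "joint_vel": joint speeds; "joint_efforts": joint torques, N m; "position": TCP position; "ee_rot": TCP orientation; "contact_force": force on the tool from outside, world axes, zero at the start; "wrist_torque": the same for the moment, N m; "gripper_width": finger opening in mm; "grasp_force": force on a finger pad.
Only numpy, scipy, OpenCV 4.12 (cv2) and the standard library are available. Lean on these libraries where they do the work, as an engineer would, in place of code of your own. Each camera call takes 0.05 s, during which the arm holds its last target. There are 200 camera calls.

## Working session

There is one attempt and no reset: what is moved stays moved. The work goes in short steps, Python scripts to look and compute and a tool call to move; the robot and the scene stay as the last step left them, time stands still between calls to the robot, and variables do not carry over. Pictures are saved under pics/ and viewed, at most 10 in all, crops included, and the job is handed in when it is done.

Besides the shell and the picture viewer there is one more tool, called after "Emit:" as name(argument=value, ...), one argument or row to a line, values as JSON. apply_moves: Moves the arm, as the interface text tells. Its arguments: {"type":"object","properties":{"rows":{"type":"array"}},"required":["rows"]}

```bash
mkdir -p pics
cat > h.py <<'E'
import numpy as np, cv2
from bench import read_state, imaging, workorder, nets
from scipy.spatial.transform import Rotation as R
from scipy.optimize import least_squares
def cam(n): return imaging.get_image(n)
def save(im,f,box=None,s=1):
    p=im["pixels"][:,:,::-1]
    if box: r0,r1,c0,c1=box; p=p[r0:r1,c0:c1]
    cv2.imwrite(f,cv2.resize(np.ascontiguousarray(p),None,fx=s,fy=s,interpolation=cv2.INTER_CUBIC))
def rot(im):
    r=np.array(im["rotation"],float)
    return r if r.shape==(3,3) else R.from_quat(r).as_matrix()
def ray(im,rc):
    d=np.array([(rc[1]-im["cx"])/im["fx"],(rc[0]-im["cy"])/im["fy"],1.])
    d=rot(im)@d; return np.array(im["xyz"],float),d/np.linalg.norm(d)
def onz(im,rc,z):
    o,d=ray(im,rc); return o+d*(z-o[2])/d[2]
def proj(im,p):
    q=rot(im).T@(np.asarray(p,float)-np.array(im["xyz"])); return np.array([im["cy"]+im["fy"]*q[1]/q[2],im["cx"]+im["fx"]*q[0]/q[2]])
def tri(obs):
    A=np.zeros((3,3));b=np.zeros(3)
    for im,rc in obs:
        o,d=ray(im,rc);M=np.eye(3)-np.outer(d,d);A+=M;b+=M@o
    x=np.linalg.solve(A,b); return x
E
python3 - <<'E'
from h import *
s=read_state();print({k:np.round(v,3) for k,v in s.items()})
for c in ["scene","side","wrist"]:
    im=cam(c);save(im,f"pics/{c}0.png");print(c,np.round(im["xyz"]),im["fx"],np.round(rot(im),3).tolist())
    for q in ["fixture","lever_hinge","jaw_back","oak_piece","keeper","lever_tip","claw_tab","claw_lip","gauge_block","tape_measure","pencil","wax_tin","stop_pad"]:
        print(q,[(np.round(d["location"]).astype(int).tolist(),round(d["score"],2)) for d in nets.pinpoint(c,q)[:3]])
E
```

```text
{'clock': np.float64(0.0), 'joints': array([-1.001,  0.386,  0.007, -0.   , -1.194, -0.259]), 'joint_vel': array([-0.001, -0.   , -0.002,  0.001, -0.001,  0.001]), 'joint_efforts': array([ 0.0000e+00, -3.9229e+01,  1.8841e+01,  4.1870e+00, -5.0000e-03,
        0.0000e+00]), 'position': array([ 190.979, -594.536,  255.23 ]), 'ee_rot': array([-0.155,  0.988,  0.001, -0.   ]), 'contact_force': array([-1.122, -0.125,  0.534]), 'wrist_torque': array([ 0.008,  0.05 , -0.041]), 'grasp_force': np.float64(0.0), 'gripper_width': np.float64(85.039)}
scene [-46. 477. 869.] 413.86894588906745 [[-0.46, -0.674, 0.579], [-0.888, 0.339, -0.311], [0.013, -0.657, -0.754]]
fixture [([215, 309], 0.72)]
lever_hinge [([198, 322], 0.86)]
jaw_back [([215, 282], 0.71)]
oak_piece [([232, 237], 0.77), ([214, 308], 0.71), ([276, 230], 0.63)]
keeper [([206, 288], 0.85)]
lever_tip [([185, 325], 0.74)]
claw_tab [([173, 326], 0.44)]
claw_lip [([178, 321], 0.56)]
gauge_block [([233, 395], 0.59)]
tape_measure [([162, 313], 0.74), ([214, 307], 0.23)]
pencil [([283, 319], 0.79)]
wax_tin [([187, 248], 0.95), ([184, 324], 0.4)]Traceback (most recent call last):
  File "<stdin>", line 6, in <module>
ValueError: it knows: claw_lip, claw_tab, fixture, gauge_block, jaw_back, keeper, lever_hinge, lever_tip, oak_piece, pencil, tape_measure, wax_tin
```

```bash
cat >> h.py <<'E'
Q=["fixture","lever_hinge","jaw_back","oak_piece","keeper","lever_tip","claw_tab","claw_lip","gauge_block","tape_measure","pencil","wax_tin"]
def pins(c,qs=Q,n=3):
    return {q:[(np.round(d["location"],1).tolist(),round(d["score"],2)) for d in nets.pinpoint(c,q)[:n]] for q in qs}
E
python3 - <<'E'
from h import *
ims={}
P={}
for c in ["scene","side","wrist"]:
    im=ims[c]=cam(c);save(im,f"pics/{c}0.png");P[c]=pins(c)
    if c!="scene": print(c,np.round(im["xyz"]),im["fx"]);[print(q,v) for q,v in P[c].items()]
for q in Q:
    a=P["scene"][q];b=P["side"][q]
    if a and b: 
        x=tri([(ims["scene"],a[0][0]),(ims["side"],b[0][0])]);print(q,np.round(x,1),np.round(proj(ims["scene"],x)-a[0][0],1))
s=ims["scene"];print(s["cx"],s["cy"])
save(s,"pics/sc_crop.png",(130,310,200,420),3.3)
save(ims["side"],"pics/side_full.png")
E
```

```text
side [1079.  458.  666.] 377.9268668443
fixture [([228.3, 322.1], 0.64)]
lever_hinge [([205.7, 311.9], 0.91)]
jaw_back [([240.9, 348.0], 0.97), ([192.4, 381.8], 0.33), ([184.9, 306.7], 0.27)]
oak_piece [([225.2, 325.5], 0.97), ([270.4, 397.7], 0.79), ([249.7, 440.4], 0.68)]
keeper [([223.9, 335.2], 0.73)]
lever_tip [([185.1, 308.0], 0.57)]
claw_tab [([168.5, 303.3], 0.57), ([170.5, 294.8], 0.39), ([175.9, 312.4], 0.22)]
claw_lip [([176.3, 311.2], 0.65)]
gauge_block [([170.1, 295.6], 0.48)]
tape_measure [([258.9, 238.3], 0.57), ([207.7, 310.7], 0.47)]
pencil [([187.4, 383.7], 0.54)]
wax_tin [([302.9, 325.6], 0.8)]
wrist [ 127. -617.  374.] 347.26731211526027
fixture []
lever_hinge []
jaw_back []
oak_piece []
keeper []
lever_tip []
claw_tab []
claw_lip []
gauge_block []
tape_measure []
pencil []
wax_tin []
fixture [568.3 154.8  -2.8] [ 0.3 -0.4]
lever_hinge [562.4 125.   51.8] [ 0.1 -0.1]
jaw_back [589.2 232.5  21. ] [ 0.5 -0.8]
oak_piece [542.6 287.5  -8.2] [-33.8  38.3]
keeper [583.6 201.3  49.7] [-0.7  1. ]
lever_tip [560.  115.9 108.2] [-0.3  0.3]
claw_tab [564.3 108.5 155.1] [-0.3  0.4]
claw_lip [553.5 175.2 117.4] [-15.6  16.7]
gauge_block [419.4 -23.   -1.6] [ 1.7 -1.8]
tape_measure [744.2  57.4   6.5] [-1.6  1.7]
pencil [373.4 229.3   6.8] [-0.7  1. ]
wax_tin [738.5 264.1   3.6] [ 0.1 -0.1]
312.4916833451032 196.6621450397905
```

View pics/sc_crop.png

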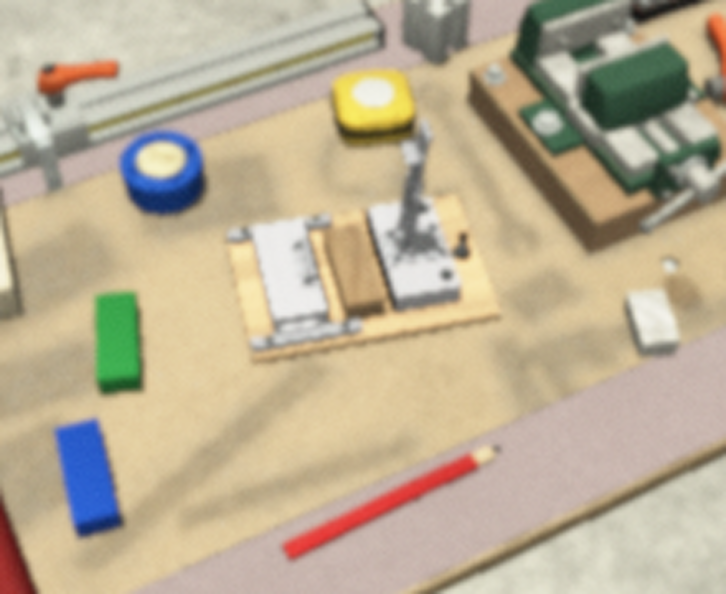

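View pics/side_full.png

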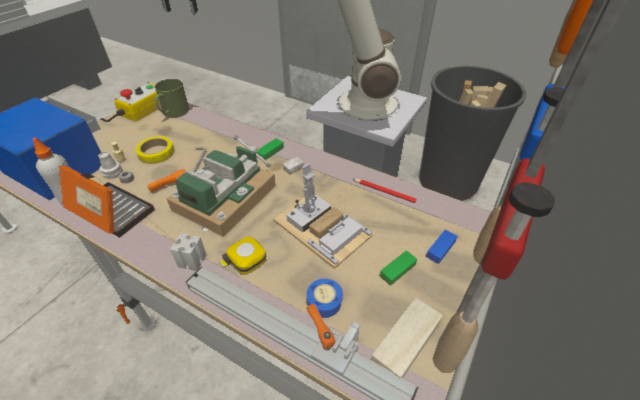

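Scene: the oak piece (brown, scene ≈ (214,308)) lies in the fixture. The look-alikes are the green block (232,237) and the blue block (276,230), and I'll leave both alone. The crop shows the fence, jaw, keeper (206,288) and upright lever and claw (185,325), with the black stop cap at about (204,340). I'll move above the fixture, staying high.

Emit:
apply_moves(
  rows=[
    {"hand": -1, "delta_pos": [-300, 310, 0], "yaw": 0.5},
    {"hand": -1, "delta_pos": [-300, 310, 0], "yaw": 0.5},
    {"hand": -1, "delta_pos": [-300, 310, 0], "yaw": 0.5},
    {"hand": -1, "delta_pos": [-300, 310, 0], "yaw": 0.5},
    {"hand": -1, "delta_pos": [-300, 310, 0], "yaw": 0.5},
    {"hand": -1, "delta_pos": [-300, 310, 0], "yaw": 0.5},
    {"hand": -1, "delta_pos": [-300, 310, 0], "yaw": 0.5},
    {"hand": -1, "delta_pos": [-300, 310, 0], "yaw": 0.5},
    {"hand": -1, "delta_pos": [-300, 310, 0], "yaw": 0.5},
    {"hand": -1, "delta_pos": [-300, 310, 0], "yaw": 0.5},
    {"hand": -1, "delta_pos": [-300, 310, 0], "yaw": 0.5},
    {"hand": -1, "delta_pos": [-300, 310, 0], "yaw": 0.5},
  ],
)

```text
clock: 3.6
position: [383.6, -205.1, 256.9]
ee_rot: [0.092, 0.996, 0.0, 0.001]
contact_force: [0.3, -0.6, 0.4]
gripper_width: -0.1
grasp_force: 0.0
```

```bash
cat >> h.py <<'E'
def st():
    s=read_state();M=R.from_quat(s["ee_rot"]).as_matrix()
    return s,np.array(s["position"]),M
def show():
    s,p,M=st();print("t",round(float(s["clock"]),2),"pos",np.round(p,1),"tx",np.round(M[:,0],3),"ty",np.round(M[:,1],3),"F",np.round(s["contact_force"],1),"w",round(float(s["gripper_width"]),1))
    return s,p,M
def delta(target,M,p): return np.round(M.T@(np.array(target)-p),1)
E
python3 - <<'E'
from h import *
s,p,M=show()
print(delta([576,178,256],M,p))
E
```

```text
t 3.6 pos [ 383.6 -205.1  256.9] tx [-0.983  0.183 -0.002] ty [0.183 0.983 0.   ] F [ 0.3 -0.6  0.4] w -0.1
[-119.2  411.8    1.3]
```

Emit:
apply_moves(
  rows=[
    {"hand": -1, "delta_pos": [-119, 412, 0], "yaw": 0.07},
    {"hand": -1, "delta_pos": [-119, 412, 0], "yaw": 0.07},
    {"hand": -1, "delta_pos": [-119, 412, 0], "yaw": 0.07},
    {"hand": -1, "delta_pos": [-119, 412, 0], "yaw": 0.07},
    {"hand": -1, "delta_pos": [-119, 412, 0], "yaw": 0.07},
    {"hand": -1, "delta_pos": [-119, 412, 0], "yaw": 0.07},
    {"hand": -1, "delta_pos": [-119, 412, 0], "yaw": 0.07},
    {"hand": -1, "delta_pos": [-119, 412, 0], "yaw": 0.07},
    {"hand": -1, "delta_pos": [-119, 412, 0], "yaw": 0.07},
    {"hand": -1, "delta_pos": [-119, 412, 0], "yaw": 0.07},
    {"hand": -1, "delta_pos": [-119, 412, 0], "yaw": 0.07},
    {"hand": -1, "delta_pos": [-119, 412, 0], "yaw": 0.07},
  ],
)

```text
clock: 4.6
position: [577.6, 176.5, 255.1]
ee_rot: [0.128, 0.992, -0.0, -0.0]
contact_force: [-0.1, -0.5, 1.1]
gripper_width: -0.0
grasp_force: 0.0
```

Run:
```python
from h import *
s,p,M=show()
im=cam("wrist");save(im,"pics/w1.png");print(np.round(im["xyz"]),np.round(rot(im),3).tolist())
P=pins("wrist",["fixture","lever_hinge","jaw_back","oak_piece","keeper","lever_tip","claw_tab","claw_lip"],2)
for k,v in P.items():print(k,v)
for q,z in [("fixture",0),("lever_hinge",45),("jaw_back",22),("oak_piece",10),("keeper",42)]:
    if P[q]:print(q,np.round(onz(im,P[q][0][0],z),1))
```

```text
t 4.6 pos [577.6 176.5 255.1] tx [-0.967  0.254  0.   ] ty [ 0.254  0.967 -0.001] F [-0.1 -0.5  1.1] w -0.0
[512. 193. 373.] [[0.254, 0.932, 0.259], [0.967, -0.244, -0.068], [-0.001, 0.268, -0.964]]
fixture [([169.0, 296.4], 0.78)]
lever_hinge [([181.3, 263.2], 0.79)]
jaw_back [([174.5, 376.2], 0.56)]
oak_piece [([166.8, 303.5], 0.92), ([143.4, 486.0], 0.9)]
keeper [([175.9, 337.9], 0.59)]
lever_tip [([194.5, 233.8], 0.73)]
claw_tab [([211.2, 216.8], 0.84)]
claw_lip [([203.7, 239.1], 0.83)]
fixture [568.3 153.    0. ]
lever_hinge [564.9 123.6  45. ]
jaw_back [591.1 232.8  22. ]
oak_piece [566.4 161.9  10. ]
keeper [578.6 194.4  42. ]
```

View pics/w1.png

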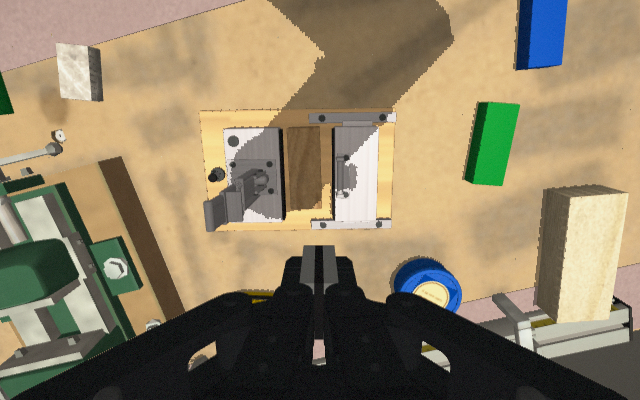

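Wrist view: the plate corners are near (110,201), (110,396), (230,393) and (230,207). The jaw spans cols 333–379, the keeper is at about (176,340), and the claw and handle lean up-left at about (205,220). The oak piece is at cols 287–322 with a gap to the jaw. The closed fingertips are at about (248,319). Next I'll fit the fixture pose.

Run:
```python
from h import *
im=cam("wrist")
g=cv2.cvtColor(im["pixels"],cv2.COLOR_RGB2HSV)
# edges along plate: print corner refine
gray=cv2.cvtColor(im["pixels"],cv2.COLOR_RGB2GRAY)
c0=np.array([[[201,110]],[[396,110]],[[392,230]],[[207,230]]],np.float32)
c=cv2.cornerSubPix(gray,c0.copy(),(5,5),(-1,-1),(3,50,.01))[:,0]
print(c)
F=np.array([[-100,65,10],[100,65,10],[100,-65,10],[-100,-65,10.]])
# image row grows toward... determine sign by fit
for sg in (1,-1):
    G=F*[1,sg,1]
    def T(v,q): 
        c_,s_=np.cos(v[2]),np.sin(v[2]); return np.array([v[0]+c_*q[0]-s_*q[1],v[1]+s_*q[0]+c_*q[1],q[2]])
    for cc,n in ((c,"sub"),(c0[:,0],"raw")):
        f=lambda v:np.concatenate([proj(im,T(v,q))[::-1]-k for q,k in zip(G,cc)])
        r=least_squares(f,[568,155,1.31]);print(sg,n,np.round(r.x,3),np.round(r.fun,1))
        if sg==1 and n=="raw": pass
for nm,px,z in [("jaw rear edge top",(175,379.5),32),("jaw front",(175,333),32),("fence rear",(175,223),32),("fence front",(175,284),32),("oak l",(170,287),32),("oak r",(170,322),32),("keeper",(176,340),39),("tip",(247,319.5),230)]:
    print(nm,np.round(onz(im,px,z),1))
```

```text
[[203.73021 112.5081 ]
 [396.      110.     ]
 [392.61694 227.08762]
 [211.8642  230.66495]]
1 sub [571.354 154.347   1.324] [-3.  -1.3  2.2 -1.5 -0.1  2.6  1.   1.3]
1 raw [570.503 152.386   1.309] [-1.6 -0.7  1.  -0.3 -2.3  0.7  2.9  0.4]
-1 sub [582.703 151.309   1.315] [   9.4  128.5   -4.7  130.3    5.3 -105.8   -9.6 -108.5]
-1 raw [582.053 149.205   1.294] [   8.8  129.2   -7.9  131.9    5.  -106.7   -5.8 -110. ]
jaw rear edge top [589.6 231.8  32. ]
jaw front [577.7 186.8  32. ]
fence rear [549.4  80.5  32. ]
fence front [565.1 139.5  32. ]
oak l [561.  143.8  32. ]
oak r [570.  177.5  32. ]
keeper [579.  193.3  39. ]
tip [568.9 174.5 230. ]
```

Emit:
apply_moves(
  rows=[
    {"hand": -1, "delta_pos": [0, 40, 0], "yaw": 0},
    {"hand": -1, "delta_pos": [0, 80, 0], "yaw": 0},
    {"hand": -1, "delta_pos": [0, 88, 40], "yaw": 0},
    {"hand": -1, "delta_pos": [0, 88, 80], "yaw": 0},
    {"hand": -1, "delta_pos": [0, 88, 120], "yaw": 0},
    {"hand": -1, "delta_pos": [0, 88, 160], "yaw": 0},
    {"hand": -1, "delta_pos": [0, 88, 190], "yaw": 0},
    {"hand": -1, "delta_pos": [0, 88, 205], "yaw": 0},
    {"hand": -1, "delta_pos": [0, 88, 211], "yaw": 0},
    {"hand": -1, "delta_pos": [0, 88, 211], "yaw": 0},
  ],
)

```text
clock: 5.93
position: [598.3, 258.5, 43.7]
ee_rot: [0.129, 0.992, -0.001, -0.001]
contact_force: [-0.4, -0.1, 0.9]
gripper_width: 0.4
grasp_force: 0.0
```

Run:
```python
from h import *
s,p,M=show()
im=cam("wrist");save(im,"pics/w2.png")
P=pins("wrist",["jaw_back","keeper","lever_hinge"],1);print(P)
for q,z in [("jaw_back",22),("keeper",39)]:
    if P[q]:print(q,np.round(onz(im,P[q][0][0],z),1))
```

```text
t 5.93 pos [598.3 258.5  43.7] tx [-0.967  0.256  0.002] ty [ 0.256  0.967 -0.003] F [-0.4 -0.1  0.9] w 0.4
{'jaw_back': [([265.3, 259.7], 0.91)], 'keeper': [([283.3, 152.5], 0.74)], 'lever_hinge': []}
jaw_back [590.6 232.8  22. ]
keeper [580.2 195.1  39. ]
```

View pics/w2.png

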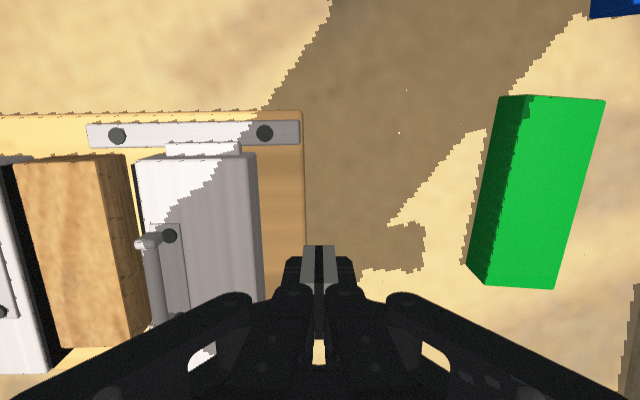

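The fingertips stand about 15–20 mm clear behind the jaw's rear face (col 260, fingers at cols 303–336). I'll approach and push in slow steps.

Emit:
apply_moves(
  rows=[
    {"hand": -1, "delta_pos": [0, -5, 0], "yaw": 0},
    {"hand": -1, "delta_pos": [0, -9, 0], "yaw": 0},
    {"hand": -1, "delta_pos": [0, -12, 0], "yaw": 0},
    {"hand": -1, "delta_pos": [0, -14, 0], "yaw": 0},
    {"hand": -1, "delta_pos": [0, -16, 0], "yaw": 0},
    {"hand": -1, "delta_pos": [0, -18, 0], "yaw": 0},
    {"hand": -1, "delta_pos": [0, -20, 0], "yaw": 0},
    {"hand": -1, "delta_pos": [0, -22, 0], "yaw": 0},
    {"hand": -1, "delta_pos": [0, -24, 0], "yaw": 0},
    {"hand": -1, "delta_pos": [0, -26, 0], "yaw": 0},
  ],
)

```text
clock: 6.97
position: [592.6, 234.3, 45.8]
ee_rot: [0.129, 0.992, 0.0, 0.001]
contact_force: [0.8, 2.4, 3.3]
gripper_width: 0.3
grasp_force: 1.7
```

Emit:
apply_moves(
  rows=[
    {"hand": -1, "delta_pos": [0, -1, 0], "yaw": 0},
    {"hand": -1, "delta_pos": [0, -2, 0], "yaw": 0},
    {"hand": -1, "delta_pos": [0, -3, 0], "yaw": 0},
    {"hand": -1, "delta_pos": [0, -4, 0], "yaw": 0},
    {"hand": -1, "delta_pos": [0, -5, 0], "yaw": 0},
  ],
)

```text
clock: 7.38
position: [591.4, 229.4, 45.7]
ee_rot: [0.129, 0.992, 0.0, 0.001]
contact_force: [0.3, 2.6, 4.8]
gripper_width: -0.2
grasp_force: 2.0
```

Run:
```python
from h import *
s,p,M=show()
im=cam("wrist");save(im,"pics/w3.png")
P=pins("wrist",["jaw_back","keeper"],1);print(P)
for q,z in [("jaw_back",22),("keeper",39)]:
    if P[q]:print(q,np.round(onz(im,P[q][0][0],z),1))
```

```text
t 7.38 pos [591.4 229.4  45.7] tx [-0.967  0.256 -0.001] ty [0.256 0.967 0.001] F [0.3 2.6 4.8] w -0.2
{'jaw_back': [([264.2, 286.4], 0.86)], 'keeper': [([278.5, 187.7], 0.75)]}
jaw_back [587.1 214.7  22. ]
keeper [575.6 179.1  39. ]
```

View pics/w3.png

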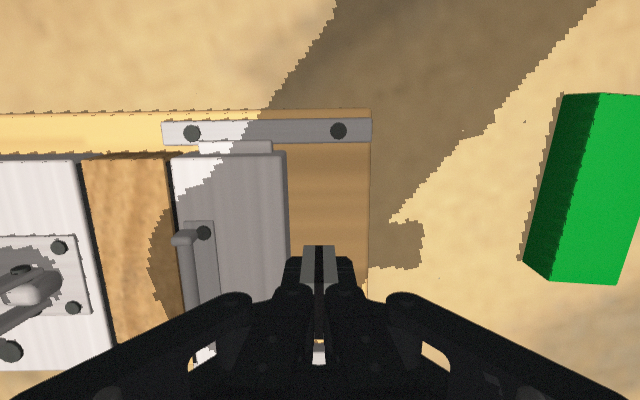

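The jaw has followed the fingers (rear face now at col 287) and the oak is nearly closed up. I'll continue in 1 mm steps.

Emit:
apply_moves(
  rows=[
    {"hand": -1, "delta_pos": [0, -0.7, 0], "yaw": 0},
    {"hand": -1, "delta_pos": [0, -1.4, 0], "yaw": 0},
    {"hand": -1, "delta_pos": [0, -2, 0], "yaw": 0},
    {"hand": -1, "delta_pos": [0, -2, 0], "yaw": 0},
  ],
)

```text
clock: 7.87
position: [590.9, 228.7, 45.0]
ee_rot: [0.129, 0.992, 0.001, 0.001]
contact_force: [1.0, 7.5, -0.1]
gripper_width: -0.2
grasp_force: 3.2
```

Emit:
apply_moves(
  rows=[
    {"hand": -1, "delta_pos": [0, -0.5, 0], "yaw": 0},
    {"hand": -1, "delta_pos": [0, -1, 0], "yaw": 0},
    {"hand": -1, "delta_pos": [0, -1, 0], "yaw": 0},
  ],
)

```text
clock: 8.12
position: [590.8, 228.6, 45.1]
ee_rot: [0.129, 0.992, 0.002, 0.001]
contact_force: [1.0, 8.6, 1.1]
gripper_width: -0.1
grasp_force: 4.2
```

Run:
```python
from h import *
s,p,M=show()
im=cam("wrist");save(im,"pics/w4.png")
P=pins("wrist",["jaw_back","keeper"],1);print(P)
for q,z in [("jaw_back",22),("keeper",39)]:
    if P[q]:print(q,np.round(onz(im,P[q][0][0],z),1))
```

```text
t 8.12 pos [590.8 228.6  45.1] tx [-0.967  0.256 -0.002] ty [0.256 0.967 0.004] F [1.  8.6 1.1] w -0.1
{'jaw_back': [([263.5, 289.8], 0.9)], 'keeper': [([282.3, 190.7], 0.94)]}
jaw_back [586.3 215.6  22. ]
keeper [576.6 179.2  39. ]
```

Snug: 8.6 N, and another commanded mm no longer moves the jaw. I'll press briefly to about 10 N, then back off, go up, and over to the fence side of the claw.

Emit:
apply_moves(
  rows=[
    {"hand": -1, "delta_pos": [0, -1, 0], "yaw": 0},
    {"hand": -1, "delta_pos": [0, -1, 0], "yaw": 0},
    {"hand": -1, "delta_pos": [0, 6, 0], "yaw": 0},
    {"hand": -1, "delta_pos": [0, 20, 0], "yaw": 0},
    {"hand": -1, "delta_pos": [0, 20, -40], "yaw": 0},
    {"hand": -1, "delta_pos": [0, 20, -80], "yaw": 0},
    {"hand": -1, "delta_pos": [0, 10, -120], "yaw": 0},
    {"hand": -1, "delta_pos": [0, -10, -160], "yaw": 0},
    {"hand": -1, "delta_pos": [0, -20, -190], "yaw": 0},
    {"hand": -1, "delta_pos": [0, -50, -190], "yaw": 0},
    {"hand": -1, "delta_pos": [0, -90, -190], "yaw": 0},
    {"hand": -1, "delta_pos": [0, -130, -190], "yaw": 0},
  ],
)

```text
clock: 9.27
position: [555.6, 99.6, 235.0]
ee_rot: [0.129, 0.992, -0.001, -0.001]
contact_force: [0.7, 0.1, -0.6]
gripper_width: -0.0
grasp_force: 0.0
```

Run:
```python
from h import *
s,p,M=show()
print(delta([546,62,235],M,p))
im=cam("scene");i2=cam("side")
qs=["lever_tip","claw_tab","claw_lip","keeper","jaw_back","lever_hinge"]
A=pins("scene",qs,1);B=pins("side",qs,1)
O=np.array([570.5,154,0]);a=1.31;T=np.array([[np.cos(a),np.sin(a),0],[-np.sin(a),np.cos(a),0],[0,0,1]])
for q in qs:
    if A[q] and B[q]:
        x=tri([(im,A[q][0][0]),(i2,B[q][0][0])]);print(q,np.round(T@(x-O),1),np.round(proj(im,x)-A[q][0][0],1),A[q][0][1],B[q][0][1])
save(im,"pics/s5.png",(140,270,250,430),4);save(i2,"pics/d5.png",(140,270,200,380),4)
```

```text
t 9.27 pos [555.6  99.6 235. ] tx [-0.967  0.255  0.002] ty [ 0.255  0.967 -0.002] F [ 0.7  0.1 -0.6] w -0.0
[ -0.3 -38.8   0. ]
lever_tip [-37.6  -3.   97.6] [ 1.5 -1.8] 0.55 0.6
claw_tab [-47.1  -0.2 154. ] [ 0.5 -0.5] 0.42 0.59
claw_lip [-31.7  -2.9 139. ] [ 0. -0.] 0.63 0.45
keeper [30.2 -0.7 50.4] [-0.1  0.1] 0.86 0.72
jaw_back [62.9 -0.5 14.5] [ 0.4 -0.6] 0.68 0.84
lever_hinge [  12.9  -86.2 -105.6] [ 12.7 -24.1] 0.56 0.74
```

View pics/d5.png

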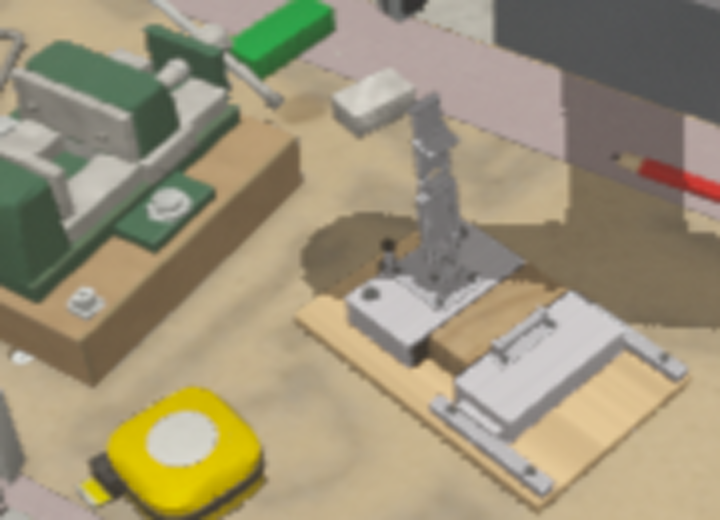

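Side view: the jaw is closed on the oak, and the lever and claw stand upright at about crop (430,180). The vise is to the left, clear of the fixture. I'll go down behind the claw, above the handle's end, then sweep it over.

Emit:
apply_moves(
  rows=[
    {"hand": -1, "delta_pos": [0, -38, 0], "yaw": 0},
    {"hand": -1, "delta_pos": [0, -38, 35], "yaw": 0},
    {"hand": -1, "delta_pos": [0, -38, 65], "yaw": 0},
    {"hand": -1, "delta_pos": [0, -38, 72], "yaw": 0},
    {"hand": -1, "delta_pos": [0, -30, 72], "yaw": 0},
    {"hand": -1, "delta_pos": [0, -22, 72], "yaw": 0},
    {"hand": -1, "delta_pos": [0, -16, 72], "yaw": 0},
    {"hand": -1, "delta_pos": [0, -10, 72], "yaw": 0},
    {"hand": -1, "delta_pos": [0, -5, 72], "yaw": 0},
    {"hand": -1, "delta_pos": [0, 0, 72], "yaw": 0},
  ],
)

```text
clock: 10.8
position: [557.4, 101.8, 164.3]
ee_rot: [0.129, 0.992, 0.0, 0.001]
contact_force: [0.8, 0.1, -0.3]
gripper_width: 0.1
grasp_force: 0.1
```

Emit:
apply_moves(
  rows=[
    {"hand": -1, "delta_pos": [0, 4, 0], "yaw": 0},
    {"hand": -1, "delta_pos": [0, 8, 0], "yaw": 0},
    {"hand": -1, "delta_pos": [0, 12, 0], "yaw": 0},
    {"hand": -1, "delta_pos": [0, 16, 0], "yaw": 0},
    {"hand": -1, "delta_pos": [0, 20, 0], "yaw": 0},
    {"hand": -1, "delta_pos": [0, 20, 0], "yaw": 0},
  ],
)

```text
clock: 11.3
position: [562.3, 120.6, 163.3]
ee_rot: [0.129, 0.992, 0.0, 0.0]
contact_force: [-0.1, -0.1, 0.2]
gripper_width: -0.1
grasp_force: 0.0
```

```bash
cat >> h.py <<'E'
O=np.array([570.5,154,0]);_a=1.31;T=np.array([[np.cos(_a),np.sin(_a),0],[-np.sin(_a),np.cos(_a),0],[0,0,1]])
def look(qs=["lever_tip","claw_tab","claw_lip","keeper"]):
    im=cam("scene");i2=cam("side");A=pins("scene",qs,1);B=pins("side",qs,1)
    for q in qs:
        if A[q] and B[q]:
            x=tri([(im,A[q][0][0]),(i2,B[q][0][0])]);print(q,np.round(T@(x-O),1),np.round(proj(im,x)-A[q][0][0],1),A[q][0][1],B[q][0][1])
        else: print(q,A[q],B[q])
    return im,i2
E
python3 - <<'E'
from h import *
s,p,M=show();print("tcp in fixture",np.round(T@(p-O),1))
look()
E
```

```text
t 11.3 pos [562.3 120.6 163.3] tx [-0.967  0.256 -0.   ] ty [0.256 0.967 0.   ] F [-0.1 -0.1  0.2] w -0.1
tcp in fixture [-34.4  -0.6 163.3]
lever_tip [] [([186.4, 308.2], 0.73)]
claw_tab [-15.9   4.6 153.2] [-1.2  1.4] 0.56 0.48
claw_lip [ -3.   -5.7 139.7] [ 0.4 -0.5] 0.39 0.44
keeper [31.8 -4.2 49.4] [ 0.3 -0.5] 0.6 0.73
```

Emit:
apply_moves(
  rows=[
    {"hand": -1, "delta_pos": [0, 4, 0], "yaw": 0},
    {"hand": -1, "delta_pos": [0, 8, 0], "yaw": 0},
    {"hand": -1, "delta_pos": [0, 12, 0], "yaw": 0},
    {"hand": -1, "delta_pos": [0, 16, 0], "yaw": 0},
    {"hand": -1, "delta_pos": [0, 20, 0], "yaw": 0},
    {"hand": -1, "delta_pos": [0, 23, 0], "yaw": 0},
    {"hand": -1, "delta_pos": [0, 23, 0], "yaw": 0},
    {"hand": -1, "delta_pos": [0, 23, 0], "yaw": 0},
    {"hand": -1, "delta_pos": [0, 23, 0], "yaw": 0},
    {"hand": -1, "delta_pos": [0, 23, 0], "yaw": 0},
    {"hand": -1, "delta_pos": [0, 23, 0], "yaw": 0},
    {"hand": -1, "delta_pos": [0, 23, 0], "yaw": 0},
  ],
)

```text
clock: 12.8
position: [567.9, 142.1, 163.4]
ee_rot: [0.129, 0.992, 0.0, 0.0]
contact_force: [0.5, -0.4, 0.0]
gripper_width: 0.2
grasp_force: 0.0
```

Run:
```python
from h import *
s,p,M=show();print("tcp in fixture",np.round(T@(p-O),1))
look()
im=cam("wrist")
save(im,"pics/w6.png")
print(pins("wrist",["claw_tab","claw_lip","keeper","lever_tip"],1))
```

```text
t 12.8 pos [567.9 142.1 163.4] tx [-0.967  0.257 -0.   ] ty [0.257 0.967 0.   ] F [ 0.5 -0.4  0. ] w 0.2
tcp in fixture [-12.2  -0.5 163.4]
lever_tip [-33.2  -1.5 110.8] [ 0.5 -0.6] 0.81 0.93
claw_tab [  9.1 -13.7  57.8] [  9.3 -13.8] 0.58 0.68
claw_lip [35.8 -5.3 41.5] [ 2.  -2.8] 0.7 0.51
keeper [32.6 -0.9 57.1] [ 0.3 -0.4] 0.83 0.72
{'claw_tab': [([199.7, 407.1], 0.64)], 'claw_lip': [], 'keeper': [([201.3, 371.1], 0.75)], 'lever_tip': [([238.6, 275.4], 0.64)]}
```

View pics/w6.png

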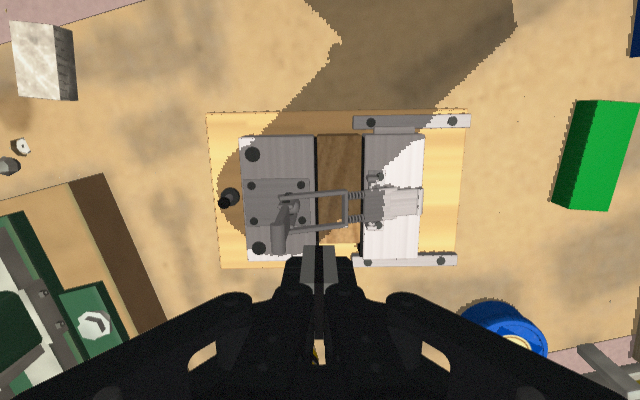

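Wrist view: the claw now lies over the jaw with its head across the keeper posts at about (200,370). The handle is still upright at about (235,278), and the stop cap is at (197,229). I'll check vise clearance, then bring the fingers down in front of the handle.

Emit:
apply_moves(
  rows=[
    {"hand": -1, "delta_pos": [0, 10, 0], "yaw": 0},
    {"hand": -1, "delta_pos": [0, 10, 20], "yaw": 0},
    {"hand": -1, "delta_pos": [0, 10, 38], "yaw": 0},
    {"hand": -1, "delta_pos": [0, 10, 44], "yaw": 0},
    {"hand": -1, "delta_pos": [0, 5, 44], "yaw": 0},
    {"hand": -1, "delta_pos": [0, 0, 44], "yaw": 0},
    {"hand": -1, "delta_pos": [0, -5, 44], "yaw": 0},
    {"hand": -1, "delta_pos": [0, -9, 44], "yaw": 0},
    {"hand": -1, "delta_pos": [0, -13, 44], "yaw": 0},
    {"hand": -1, "delta_pos": [0, -17, 44], "yaw": 0},
    {"hand": -1, "delta_pos": [0, -20, 45], "yaw": 0},
    {"hand": -1, "delta_pos": [0, -20, 45], "yaw": 0},
  ],
)

```text
clock: 14.55
position: [562.6, 122.2, 118.5]
ee_rot: [0.13, 0.992, -0.0, 0.0]
contact_force: [-0.1, 0.2, 0.2]
gripper_width: 0.2
grasp_force: 0.0
```

Run:
```python
from h import *
s,p,M=show();print("tcp in fixture",np.round(T@(p-O),1))
im,i2=look(["lever_tip","claw_tab","claw_lip"])
# vise nearest tall corner in side image: crop (d5) (240,110),(300,150),(180,125),(230,70) -> px
for c,r in [(240,110),(300,150),(178,125),(225,75)]:
    px=(140+r/4,200+c/4)
    print((c,r),[np.round(T@(onz(i2,px,z)-O)).tolist() for z in (30,60,100)])
save(i2,"pics/d7.png",(130,270,200,380),4)
```

```text
t 14.55 pos [562.6 122.2 118.5] tx [-0.966  0.257 -0.   ] ty [ 0.257  0.966 -0.   ] F [-0.1  0.2  0.2] w 0.2
tcp in fixture [-32.7  -0.5 118.5]
lever_tip [-50.1  -5.8  93.8] [ 0. -0.] 0.71 0.58
claw_tab [33.7  9.1 33.9] [ 0.9 -1.2] 0.66 0.76
claw_lip [15.1 11.8 18.5] [ 1.2 -1.7] 0.66 0.62
(240, 110) [[-246.0, 15.0, 30.0], [-214.0, -5.0, 60.0], [-172.0, -32.0, 100.0]]
(300, 150) [[-187.0, 18.0, 30.0], [-158.0, -3.0, 60.0], [-119.0, -30.0, 100.0]]
(178, 125) [[-262.0, -23.0, 30.0], [-229.0, -42.0, 60.0], [-186.0, -66.0, 100.0]]
(225, 75) [[-283.0, 31.0, 30.0], [-249.0, 10.0, 60.0], [-205.0, -18.0, 100.0]]
```

View pics/d7.png

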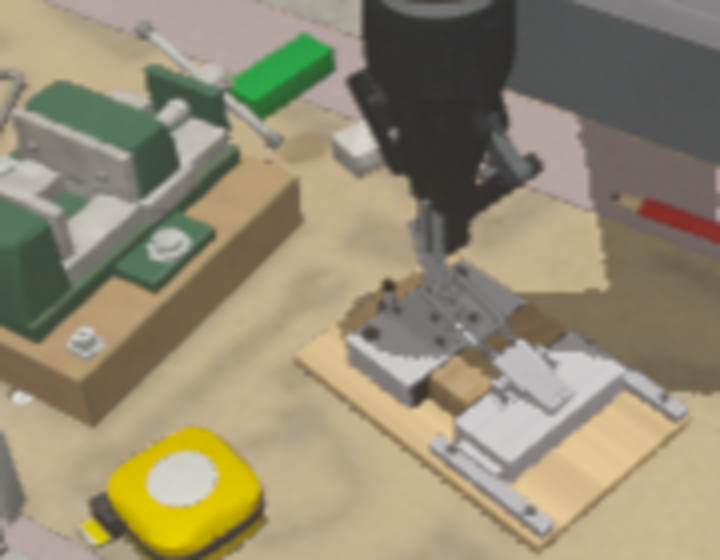

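The handle has swung to about 0.3 rad with the claw lying over the keeper. The vise's tall parts are more than 60 mm beyond the gripper body. I'll continue along the arc.

Emit:
apply_moves(
  rows=[
    {"hand": -1, "delta_pos": [0, -5, 1.5], "yaw": 0},
    {"hand": -1, "delta_pos": [0, -9.5, 3.5], "yaw": 0},
    {"hand": -1, "delta_pos": [0, -14, 5.7], "yaw": 0},
    {"hand": -1, "delta_pos": [0, -17, 7.7], "yaw": 0},
    {"hand": -1, "delta_pos": [0, -20, 10], "yaw": 0},
    {"hand": -1, "delta_pos": [0, -23, 12.5], "yaw": 0},
    {"hand": -1, "delta_pos": [0, -25.6, 15.2], "yaw": 0},
  ],
)

```text
clock: 15.53
position: [556.8, 98.2, 104.0]
ee_rot: [0.129, 0.992, 0.0, 0.001]
contact_force: [-2.2, 0.6, 7.7]
gripper_width: 0.0
grasp_force: 3.1
```

Load is felt (about 8 N), so the claw is hooked. Continuing.

Emit:
apply_moves(
  rows=[
    {"hand": -1, "delta_pos": [0, -2.5, 3], "yaw": 0},
    {"hand": -1, "delta_pos": [0, -4.7, 6], "yaw": 0},
    {"hand": -1, "delta_pos": [0, -6.5, 9], "yaw": 0},
    {"hand": -1, "delta_pos": [0, -8.2, 12.5], "yaw": 0},
    {"hand": -1, "delta_pos": [0, -9.5, 15.5], "yaw": 0},
    {"hand": -1, "delta_pos": [0, -10.5, 18.5], "yaw": 0},
    {"hand": -1, "delta_pos": [0, -11.5, 22], "yaw": 0},
  ],
)

```text
clock: 16.12
position: [553.5, 86.3, 81.5]
ee_rot: [0.129, 0.992, -0.0, 0.0]
contact_force: [1.1, -1.2, 2.7]
gripper_width: -0.4
grasp_force: 1.3
```

Run:
```python
from h import *
s,p,M=show();print("tcp in fixture",np.round(T@(p-O),1))
look(["lever_tip","claw_tab","keeper"])
im=cam("wrist");save(im,"pics/w8.png");print(pins("wrist",["claw_tab","keeper","lever_tip"],1))
```

```text
t 16.12 pos [553.5  86.3  81.5] tx [-0.967  0.256 -0.001] ty [ 0.256  0.967 -0.   ] F [ 1.1 -1.2  2.7] w -0.4
tcp in fixture [-69.7  -1.1  81.5]
lever_tip [-87.3  -2.6  53.4] [-0.4  0.5] 0.78 0.8
claw_tab [15.1 16.2 18.3] [ 1.2 -1.7] 0.68 0.61
keeper [34.7  2.6 55.6] [ 0.6 -0.8] 0.78 0.94
{'claw_tab': [([252.8, 551.0], 0.81)], 'keeper': [], 'lever_tip': [([270.1, 262.7], 0.75)]}
```

View pics/w8.png

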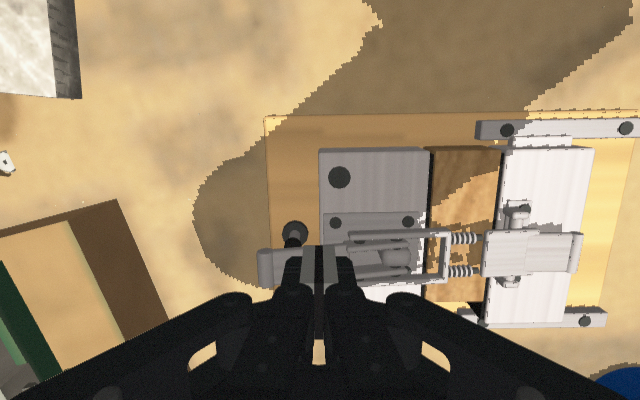

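The handle's end is visible at (270,262) beyond the fingertips. The claw head is hooked over the keeper at about (248,515) and the springs are visible. I'll go on past centre gently.

Emit:
apply_moves(
  rows=[
    {"hand": -1, "delta_pos": [0, -0.5, 1.5], "yaw": 0},
    {"hand": -1, "delta_pos": [0, -1, 3], "yaw": 0},
    {"hand": -1, "delta_pos": [0, -1.5, 4.5], "yaw": 0},
    {"hand": -1, "delta_pos": [0, -1.5, 6], "yaw": 0},
    {"hand": -1, "delta_pos": [0, -1.5, 6.5], "yaw": 0},
    {"hand": -1, "delta_pos": [0, -1.5, 6.5], "yaw": 0},
  ],
)

```text
clock: 17.22
position: [552.6, 85.4, 74.2]
ee_rot: [0.129, 0.992, -0.0, -0.0]
contact_force: [-0.2, -0.4, -0.1]
gripper_width: 0.0
grasp_force: 0.0
```

Emit:
apply_moves(
  rows=[
    {"hand": -1, "delta_pos": [0, 0, -6], "yaw": 0},
    {"hand": -1, "delta_pos": [0, -8, -6], "yaw": 0},
    {"hand": -1, "delta_pos": [0, -16, -6], "yaw": 0},
    {"hand": -1, "delta_pos": [0, -19, -6], "yaw": 0},
    {"hand": -1, "delta_pos": [0, -19, -6], "yaw": 0},
  ],
)

```text
clock: 17.63
position: [547.4, 66.1, 80.7]
ee_rot: [0.13, 0.992, -0.0, -0.0]
contact_force: [0.4, 0.4, 0.2]
gripper_width: -0.1
grasp_force: 0.0
```

Run:
```python
from h import *
s,p,M=show();print("tcp in fixture",np.round(T@(p-O),1))
look(["lever_tip","keeper","claw_lip"])
im=cam("wrist");P=pins("wrist",["lever_tip"],1);print(P)
if P["lever_tip"]:print([(z,np.round(T@(onz(im,P["lever_tip"][0][0],z)-O),1)) for z in (35,45)])
```

```text
t 17.63 pos [547.4  66.1  80.7] tx [-0.966  0.258  0.   ] ty [ 0.258  0.966 -0.   ] F [0.4 0.4 0.2] w -0.1
tcp in fixture [-90.9  -0.4  80.7]
lever_tip [-96.8  -1.6  28.3] [ 0.9 -1. ] 0.89 0.73
keeper [31.  -0.5 50.9] [ 0.7 -1. ] 0.9 0.85
claw_lip [26.2  2.  37.5] [-0.3  0.5] 0.52 0.54
{'lever_tip': [([245.9, 307.4], 0.86)]}
[(35, array([-96.1,  -0.5,  35. ])), (45, array([-95.8,   3.6,  45. ]))]
```

Emit:
apply_moves(
  rows=[
    {"hand": -1, "delta_pos": [0, 0, 4], "yaw": 0},
    {"hand": -1, "delta_pos": [0, 0, 7], "yaw": 0},
    {"hand": -1, "delta_pos": [0, 0, 9], "yaw": 0},
    {"hand": -1, "delta_pos": [0, 0, 10], "yaw": 0},
    {"hand": -1, "delta_pos": [0, 0, 10], "yaw": 0},
  ],
)

```text
clock: 18.55
position: [547.8, 67.2, 70.1]
ee_rot: [0.129, 0.992, -0.0, -0.0]
contact_force: [0.5, 0.4, 1.2]
gripper_width: -0.2
grasp_force: 0.0
```

Emit:
apply_moves(
  rows=[
    {"hand": -1, "delta_pos": [0, 0, 1], "yaw": 0},
    {"hand": -1, "delta_pos": [0, 0, 2], "yaw": 0},
    {"hand": -1, "delta_pos": [0, 0, 3], "yaw": 0},
    {"hand": -1, "delta_pos": [0, 0, 3], "yaw": 0},
  ],
)

```text
clock: 18.88
position: [547.9, 67.2, 67.5]
ee_rot: [0.129, 0.992, -0.0, -0.0]
contact_force: [-0.1, 0.2, 0.1]
gripper_width: 0.1
grasp_force: 0.0
```

Emit:
apply_moves(
  rows=[
    {"hand": -1, "delta_pos": [0, 0, 1], "yaw": 0},
    {"hand": -1, "delta_pos": [0, 0, 2], "yaw": 0},
    {"hand": -1, "delta_pos": [0, 0, 2], "yaw": 0},
  ],
)

```text
clock: 19.13
position: [547.9, 67.2, 65.4]
ee_rot: [0.129, 0.992, -0.0, -0.0]
contact_force: [-0.6, -0.3, -0.3]
gripper_width: 0.1
grasp_force: 0.0
```

Emit:
apply_moves(
  rows=[
    {"hand": -1, "delta_pos": [0, 0, 1], "yaw": 0},
    {"hand": -1, "delta_pos": [0, 0, 1.5], "yaw": 0},
    {"hand": -1, "delta_pos": [0, 0, 1.5], "yaw": 0},
  ],
)

```text
clock: 19.38
position: [547.9, 67.2, 64.0]
ee_rot: [0.129, 0.992, -0.0, -0.0]
contact_force: [0.1, -0.2, -0.1]
gripper_width: -0.2
grasp_force: 0.0
```

Emit:
apply_moves(
  rows=[
    {"hand": -1, "delta_pos": [0, 0, 0.8], "yaw": 0},
    {"hand": -1, "delta_pos": [0, 0, 1.5], "yaw": 0},
    {"hand": -1, "delta_pos": [0, 0, 1.5], "yaw": 0},
  ],
)

```text
clock: 19.63
position: [548.2, 67.3, 63.0]
ee_rot: [0.129, 0.992, 0.0, 0.0]
contact_force: [-0.7, -1.1, 2.1]
gripper_width: -0.0
grasp_force: 1.3
```

Emit:
apply_moves(
  rows=[
    {"hand": -1, "delta_pos": [0, 0, 0.8], "yaw": 0},
    {"hand": -1, "delta_pos": [0, 0, 1.5], "yaw": 0},
    {"hand": -1, "delta_pos": [0, 0, 1.5], "yaw": 0},
  ],
)

```text
clock: 19.88
position: [548.3, 67.4, 62.3]
ee_rot: [0.129, 0.992, 0.0, 0.0]
contact_force: [-3.1, 0.6, 7.8]
gripper_width: -0.2
grasp_force: 4.2
```

Emit:
apply_moves(
  rows=[
    {"hand": -1, "delta_pos": [0, 0, 0.7], "yaw": 0},
    {"hand": -1, "delta_pos": [0, 0, 1.3], "yaw": 0},
    {"hand": -1, "delta_pos": [0, 0, 1.3], "yaw": 0},
    {"hand": -1, "delta_pos": [0, 0, 1.3], "yaw": 0},
  ],
)

```text
clock: 20.22
position: [548.3, 67.4, 61.8]
ee_rot: [0.129, 0.992, 0.0, 0.001]
contact_force: [-4.7, -0.3, 13.0]
gripper_width: 0.1
grasp_force: 6.5
```

Emit:
apply_moves(
  rows=[
    {"hand": -1, "delta_pos": [0, 0, 0.5], "yaw": 0},
    {"hand": -1, "delta_pos": [0, 0, 0.5], "yaw": 0},
    {"hand": -1, "delta_pos": [0, 0, 0.5], "yaw": 0},
  ],
)

```text
clock: 20.47
position: [548.4, 67.4, 61.6]
ee_rot: [0.129, 0.992, 0.0, 0.001]
contact_force: [-5.7, 0.6, 15.1]
gripper_width: -0.2
grasp_force: 7.4
```

15 N on the stop, held 0.25 s. Lifting straight off, then checking the result.

Emit:
apply_moves(
  rows=[
    {"hand": -1, "delta_pos": [0, 0, 0], "yaw": 0},
    {"hand": -1, "delta_pos": [0, 0, -3], "yaw": 0},
    {"hand": -1, "delta_pos": [0, 0, -15], "yaw": 0},
    {"hand": -1, "delta_pos": [0, 0, -45], "yaw": 0},
    {"hand": -1, "delta_pos": [0, 0, -85], "yaw": 0},
    {"hand": -1, "delta_pos": [0, 0, -125], "yaw": 0},
    {"hand": -1, "delta_pos": [0, 20, -160], "yaw": 0},
    {"hand": -1, "delta_pos": [0, 60, -180], "yaw": 0},
    {"hand": -1, "delta_pos": [0, 90, -190], "yaw": 0},
    {"hand": -1, "delta_pos": [0, 90, -190], "yaw": 0},
  ],
)

```text
clock: 21.3
position: [573.8, 159.0, 252.6]
ee_rot: [0.127, 0.992, 0.002, 0.004]
contact_force: [0.7, -0.5, -0.0]
gripper_width: -0.3
grasp_force: 0.0
```

Run:
```python
from h import *
s,p,M=show();print("tcp in fixture",np.round(T@(p-O),1))
look(["lever_tip","keeper","claw_lip","jaw_back"])
im=cam("wrist");save(im,"pics/w9.png",(60,300,160,480),2.4)
```

```text
t 21.3 pos [573.8 159.  252.6] tx [-0.968  0.252 -0.007] ty [0.252 0.968 0.006] F [ 0.7 -0.5 -0. ] w -0.3
tcp in fixture [  5.7  -1.9 252.6]
lever_tip [-93.9   3.2  23.3] [-0.6  0.7] 0.79 0.96
keeper [36.8 -7.3 56.2] [ 1.4 -1.9] 0.72 0.74
claw_lip [ -43.9 -140.1  -83.1] [-14.2  14.2] 0.6 0.6
jaw_back [68.1  0.5 28.4] [ 1.  -1.4] 0.8 0.97
```

View pics/w9.png

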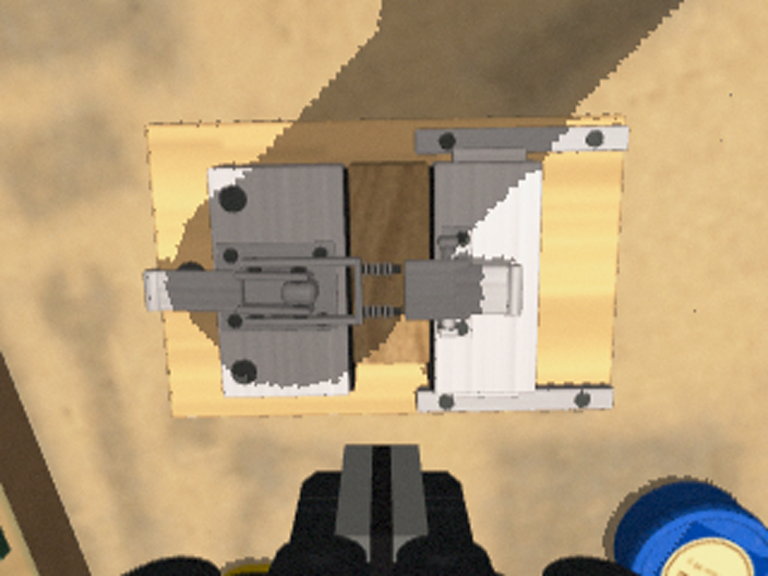

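The crop shows the lever down over the stop (handle end at about (290,155)). The claw head is hooked over the keeper at about (288,450) with its springs stretched, the oak sits square and tight, and the fingers are clear. Handing in.

```bash
python3 -c "
from bench import workorder;print(workorder.job_done())"
```

```text
the job is handed in; nothing more can be done
None
```

I've handed the job in: the oak piece is clamped between jaw and fence, the claw is hooked on the keeper, and the lever is down past centre after a 15 N press on its stop; the hand-in gave no verdict.

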